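# Wedge the chart lamp into its dovetail way

### The arm

A 7-joint arm with a two-finger parallel gripper is mounted at the origin on the work surface. World frame = base frame: x ahead of the robot, y to its left, z up, the work surface at z = 0. Lengths are in m, angles in rad, forces in N, time in s.
With the tool pointing down it reaches from about 0.425 to 0.825 m from the base axis. Payload 3.6 kg.
Tool frame: the origin (TCP) lies at the centre of the arm's flange, where the gripper is bolted on; the fingertips stand 173 mm ahead of it and the grasp point (between the pads) lies r.grasp_offset ahead of it (r.grasp_offset is the distance from the TCP to the grasp point, in m); x points along the fingers, y is the direction in which the jaws open and shut, and the axes are right-handed (so a half turn about x gives the same grasp; the last joint's range is limited). The gripper opens to 85 mm and grips with 20 to 120 N. Pads are 22 mm wide; open, the fingers measure 114 mm over their backs; the gripper's body (76 mm by 85 mm) begins 54 mm behind the grasp point. The pads swing forward as they close: fully open they stand 13 mm farther back than shut.
Start: joints at [-1.294, 0.615, -0.013, 1.423, 0.008, 1.103, -0.04], TCP at [0.194, 0.62, 0.405] pointing down, gripper open.
Joint ranges: [-3.12, 3.12], [-0.3, 2.06], [-1.34, 1.32], [0.26, 2.42], [-1.36, 4.5], [0.01, 1.98], [-2.84, 2.84]. Speed limits (rad/s): [2.79, 2.79, 3.14, 3.14, 3.14, 3.14, 3.14].

### API

Orientations are given as a unit quaternion [x, y, z, w].
In Python, from cell import r, viewer, close_job, nets gives the robot as it stands.
- The arm moves only by the tool arm_command, never from a script. Its argument "series" is one flat list of numbers, 7 for each row, row after row: the gripper command: -1 is shut, 1 is fully open, values between are in proportion, then the shift along the tool's x, y, z in m, then the turn, a rotation vector about the tool's x, y, z in degrees. A call has 1 to 12 rows; each row shifts and turns the commanded pose from where the row before left it, along the tool's axes as they then stand; what a row does not reach is not made up. A row lasts 1/10 s, in which the tool goes at most 50 mm and 8.59 degrees, less where a joint would pass 70% of its speed; a pose out of reach is approached as far as the arm can. A call is refused whole if a number of a shift passes 0.05 or a number of a turn 8.59, either way. A call with a gripper value outside its range is refused whole. The fingers move at their own pace and stop on an object; "squeeze" is the grip in N (left out, the last holds). Time passes only in rows, so rows that do not move let the fingers close. It gives the time, the measured TCP pose, the force and the opening at its end, in the units of the state.
- r.sense(): the state, without advancing time (a new reading comes with each control period).
- viewer.camera(name): name is "scene" or "top" or "wrist"; returns a dict with "img" (480x640x3 uint8, red, green, blue), "range_z" (480x640 float32, m along the optical axis (not along the pixel's ray), 0 where there is no reading), "fx", "fy", "cx", "cy" (pixels), "world_from_camera" (4x4, takes a point from camera to world coordinates); the wrist camera has in their place "T_tool_cam" (4x4, takes a point from camera to tool coordinates, whose origin is the TCP and whose axes are the tool frame's). Camera axes: x right, y down, z forward; pixel columns grow to the right and rows downward; lengths in m; the calibration is good to about 2 mm. A picture is of the moment at which its call begins: read the wrist's pose just before it.
- close_job(): hands the job in, once; it reports no verdict.
Trained networks look in the newest picture that a camera, given by its name, has taken for a name from the list of things; names that differ only in an ending like _2 or _b are one class to them, and where a whole thing is asked for, a point or a joint stands for the part that bears it (a point fixed in the world has none). Each returns a list of dicts, best first, with "confidence" (0 to 1); they miss things now and then, are a little off and sometimes report something else, mostly with a low value. They report only what shows in the picture. A call takes as long as a camera call. They do not tell look-alikes from the thing itself.
- nets.boxes_of(camera, query): "uv" ([column, row] in pixels, amid what is visible of it).
The state is a dict: "time": time; "joint_positions": joint angles; "joint_velocities": joint speeds; "tau": joint torques, N m; "tool_pos": TCP position; "eef_rot": TCP orientation; "ft_force": force on the tool from outside, world axes, zero at the start; "wrist_torque": the same for the moment, N m; "width": opening from 0.0 (shut) to 1.0 (fully open).
Only numpy, scipy, OpenCV 4.12 (cv2) and the standard library are available. Lean on these libraries where they do the work, as an engineer would, in place of code of your own. Each camera call takes 0.05 s, during which the arm holds its last target.

### The job

The small chart lamp is standing loose on the chart table and would slide about at sea. Put its dovetailed foot, narrow end first, into the wide mouth of the metal way on the table and slide it along, flat on the way's floor, until it wedges tight between both cheeks: a firm push of about 15 N, never so hard that a cheek takes more than 28 N. Let go and leave it wedged there, without tipping the lamp or shifting the mug, the brass weight or the logbook.

Things in the scene. Friction and masses are not known exactly. Their poses are not given: they have to be found in the camera images.
- lamp_mid (a point): Chart lamp, 0.3 to 0.55 kg, upright. Point above the middle of its foot, half-way up the grey head, 47 mm over the foot's underside; x to the foot's narrow end, z up. Head: bar 26 mm wide and high, 100 mm long (x -40 to +60), gripped across its width. Foot: 90 mm long (x -45 to +45), 14 mm high, underside 49 mm wide at the rear narrowing evenly to 40 at the front; flanks lean inwards going up, 25 degrees.
- lamp_tail (a point): Middle of the lamp foot's upright rear face (the wide end), 7 mm above the underside, 45 mm behind lamp_mid; axes as lamp_mid. The head begins 5 mm further forward, so closed fingers can push this face.
- way: Fixed plate, 230 x 120 mm, 8 mm thick, its top the way's floor. Origin under its centre at table height; x along the way in the sliding direction, z up. Bare floor at x -115 to -10 mm, then a cheek on each side to x +110, 17 mm high, undercut 25 degrees, each closing in by 1 mm per 20 mm; no end stop. Smooth metal, but friction holds the foot once wedged.
- way_mouth (a point): Middle of the mouth on the floor (8 mm above the table), at way x = -10 mm; axes as the way's. Gap at the floor about 48.5 mm here, 36.5 mm at the far end, but each cheek was screwed down up to 1.2 mm in or out: the foot wedges with lamp_mid anywhere at way x 5 to 55 mm, up to 1.2 mm off centre. Feel for it, and give way sideways so that both cheeks bear, not one alone.
- mug: Dark steel mug, 76 mm wide, 85 mm high, handle at its +y. Origin under its centre. Leave alone.
- weight: Brass chart weight, round, 64 mm wide, 47 mm high with a small knob. Origin under its centre. Leave alone.
- logbook: Black logbook lying flat, 150 x 210 x 22 mm. Origin under its centre. Leave alone.
Not all that is in view belongs to the job. Leave any orange or turquoise look-alike of the part that bears lamp_mid alone.

How it is judged:
By the outcome, as a careful person would: the job done as asked, in the order asked, and still so for the second after the job is handed in, with the robot touching nothing.
It also fails if it takes over 64 s, if anything falls off the work surface, if the arm or the gripper's body presses on something with over 40 N, if the wrist force passes 120 N, or if a joint passes its speed limit or range.

## Working session

There is one attempt and no reset: what is moved stays moved. The work goes in short steps, Python scripts to look and compute and a tool call to move; the robot and the scene stay as the last step left them, time stands still between calls to the robot, and variables do not carry over. Pictures are saved under pics/ and viewed, and the job is handed in when it is done.

Besides the shell and the picture viewer there is one more tool, called after "Emit:" in YAML: its name, and indented under it one key for each argument. arm_command: Moves the arm, as the interface text tells. Its arguments: {"type":"object","properties":{"series":{"type":"array"},"squeeze":{"type":"number"}},"required":["series"]}

```bash
ls; mkdir -p pics; cat > h.py <<'E'
import numpy as np, cv2
from cell import r, viewer, close_job, nets
from scipy.spatial.transform import Rotation as R
def pose():
    s=r.sense(); T=np.eye(4); T[:3,:3]=R.from_quat(s["eef_rot"]).as_matrix(); T[:3,3]=s["tool_pos"]; return T
def cam(n):
    T=pose(); c=viewer.camera(n)
    c["W"]=np.array(c["world_from_camera"]) if "world_from_camera" in c else T@np.array(c["T_tool_cam"])
    return c
def cloud(c):
    z=c["range_z"]; v,u=np.mgrid[:480,:640]
    P=np.stack([(u-c["cx"])/c["fx"]*z,(v-c["cy"])/c["fy"]*z,z],-1)
    Q=P@c["W"][:3,:3].T+c["W"][:3,3]; Q[z==0]=np.nan; return Q
def save(c,n): cv2.imwrite("pics/"+n+".png",c["img"][:,:,::-1])
E
python3 - <<'E'
from h import *
s=r.sense(); print(s, r.grasp_offset); print(pose().round(3))
for n in ("scene","top","wrist"):
    c=cam(n); save(c,n+"0"); Q=cloud(c); np.savez("/tmp/"+n+"0.npz",Q=Q,img=c["img"])
    print(n,c["W"].round(3).tolist(),c["fx"])
    for q in ("lamp_mid","lamp_tail","way","way_mouth","mug","weight","logbook"):
        for d in nets.boxes_of(n,q)[:3]:
            u,v=map(int,np.round(d["uv"])); 
            print(q,d["uv"],round(d["confidence"],2),Q[min(v,479),min(u,639)].round(3))
E
```

```text
pics
{'time': 0.0, 'joint_positions': array([-1.29350842,  0.61594733, -0.01258725,  1.42492252,  0.00810545,
        1.10340462, -0.04039474]), 'joint_velocities': array([ 2.61346723e-03, -1.21998094e-03,  5.76838117e-04, -2.80052681e-04,
        8.99853065e-05,  1.90736222e-03, -1.24603210e-03]), 'tau': array([ 5.16740818e-05, -4.69210553e+01,  2.58853538e-01, -1.71035922e+01,
        9.83686448e-03,  9.56289674e-03,  1.09768783e-05]), 'tool_pos': array([0.19434093, 0.61993078, 0.40351157]), 'eef_rot': array([ 0.10605228,  0.69908691, -0.10789757,  0.698848  ]), 'ft_force': array([-0.43105776,  0.46096937, -0.21387274]), 'wrist_torque': array([-0.0008598 ,  0.03337166, -0.03897747]), 'width': 1.000088546571718} 0.1547
[[-0.001  0.299  0.954  0.194]
 [-0.003  0.954 -0.299  0.62 ]
 [-1.    -0.003  0.     0.404]
 [ 0.     0.     0.     1.   ]]
scene [[0.821, 0.487, -0.296, 0.85], [0.57, -0.705, 0.421, -0.294], [-0.004, -0.515, -0.857, 0.788], [0.0, 0.0, 0.0, 1.0]] 446.88526567664053
lamp_mid [296.5, 155.8] 0.79 [0.435 0.207 0.053]
lamp_mid [413.5, 299.8] 0.74 [0.806 0.053 0.061]
lamp_
[... 534 characters left out ...]
057], [-0.019, -0.163, -0.986, 0.994], [0.0, 0.0, 0.0, 1.0]] 614.1602556793746
lamp_mid [214.3, 376.9] 0.89 [0.416 0.23  0.059]
lamp_mid [323.5, 234.7] 0.85 [0.635 0.072 0.061]
lamp_mid [322.5, 145.0] 0.67 [0.784 0.079 0.045]
lamp_tail [218.0, 377.8] 0.98 [0.415 0.224 0.059]
lamp_tail [324.5, 142.7] 0.91 [nan nan nan]
lamp_tail [327.2, 233.7] 0.56 [0.638 0.067 0.054]
way_mouth [458.4, 321.9] 0.88 [ 0.509 -0.144  0.008]
mug [189.1, 270.0] 0.85 [0.581 0.29  0.005]
weight [305.7, 343.4] 0.72 [0.47  0.095 0.045]
logbook [187.1, 171.1] 0.69 [0.743 0.3   0.022]
wrist [[0.299, 0.916, 0.267, 0.127], [0.954, -0.287, -0.085, 0.642], [-0.001, 0.28, -0.96, 0.373], [0.0, 0.0, 0.0, 1.0]] 422.3864808347417
```

View pics/scene0.png

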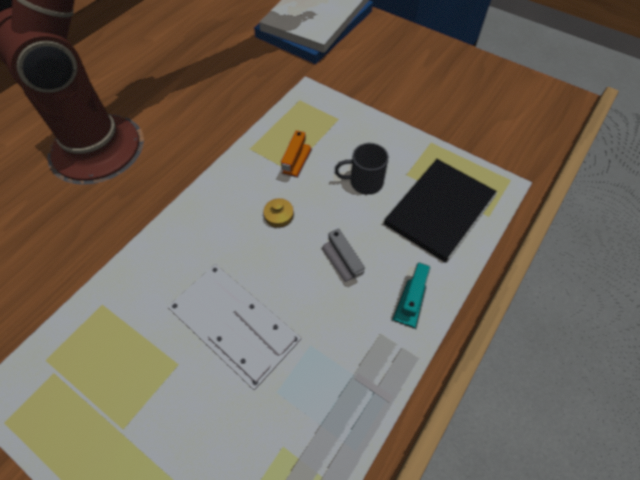

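View pics/top0.png

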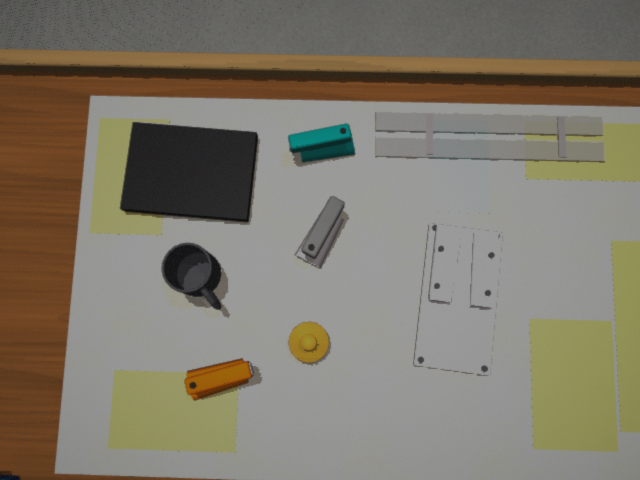

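```bash
python3 - <<'E'
import numpy as np,cv2
a=cv2.imread("pics/top0.png"); cv2.imwrite("pics/t_way.png",cv2.resize(a[230:400,370:560],None,fx=4,fy=3.5)[:600,:800])
cv2.imwrite("pics/t_lamps.png",cv2.resize(a[100:420,160:420],None,fx=1.85,fy=1.85))
E
```

```text
(no output)
```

View pics/t_way.png

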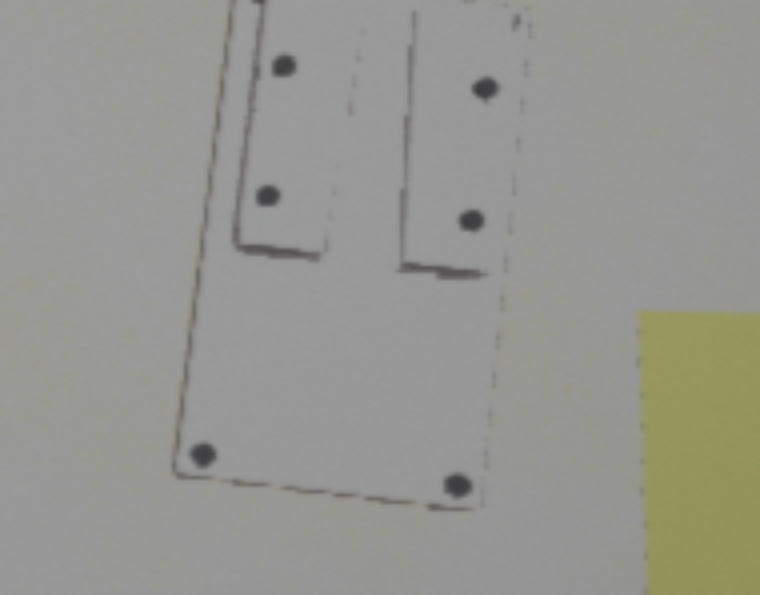

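```bash
python3 - <<'E'
import numpy as np,cv2
a=cv2.imread("pics/top0.png"); cv2.imwrite("pics/t_lamp.png",cv2.resize(a[180:280,270:370],None,fx=6,fy=6))
a=cv2.imread("pics/scene0.png"); cv2.imwrite("pics/s_lamp.png",cv2.resize(a[215:295,300:380],None,fx=7,fy=7))
from numpy import load
d=load("/tmp/top0.npz");Q=d["Q"]
# table z bias
print("paper", np.nanmedian(Q[270:300,340:400,2]))
# lamp: points above 
m=np.zeros((480,640),bool);m[185:280,285:360]=1
for lo,hi in ((0.05,0.07),(0.008,0.02)):
    k=m&(Q[...,2]>lo)&(Q[...,2]<hi); P=Q[k]; 
    rr=cv2.minAreaRect(P[:,:2].astype(np.float32)*1000); print(lo,k.sum(),np.median(P[:,2]),P.mean(0).round(4),rr, cv2.boxPoints(rr).round(1).tolist())
m=np.zeros((480,640),bool);m[215:385,405:510]=1
for lo,hi in ((0.004,0.012),(0.02,0.032)):
    k=m&(Q[...,2]>lo)&(Q[...,2]<hi); P=Q[k]
    rr=cv2.minAreaRect(P[:,:2].astype(np.float32)*1000); print(lo,k.sum(),np.median(P[:,2]),P.mean(0).round(4),rr, cv2.boxPoints(rr).round(1).tolist())
E
```

```text
paper 0.0005190313433589
0.05 1081 0.059535984996450964 [0.649  0.0742 0.0594] ((650.615966796875, 73.95118713378906), (26.36320686340332, 101.92718505859375), 63.143402099609375) [[599.2000122070312, 85.19999694824219], [690.0999755859375, 39.20000076293945], [702.0, 62.70000076293945], [611.0999755859375, 108.69999694824219]]
0.008 390 0.013008050694000406 [0.6239 0.0781 0.0129] ((640.7642822265625, 78.96247863769531), (43.71611022949219, 90.15451049804688), 63.55830383300781) [[590.7000122070312, 79.5], [671.4000244140625, 39.29999923706055], [690.9000244140625, 78.5], [610.0999755859375, 118.5999984741211]]
0.004 7221 0.007806574787457166 [ 0.5191 -0.1402  0.0078] ((548.0209350585938, -143.41433715820312), (272.50701904296875, 167.0163116455078), 0.1913437843322754) [[411.5, -60.400001525878906], [412.0, -227.39999389648438], [684.5999755859375, -226.5], [684.0, -59.5]]
0.02 3518 0.02474139663728475 [ 0.599  -0.1503  0.0248] ((598.1848754882812, -150.4586181640625), (99.15459442138672, 120.43641662597656), 83.80054473876953) [[533.0, -193.1999969482422], [652.7000122070312, -206.1999969482422], [663.4000244140625, -107.69999694824219], [543.7000122070312, -94.69999694824219]]
```

Emit:
arm_command:
  series: [1,0,-0.0255,0.039,0,0,0,1,0,-0.0255,0.039,0,0,0,1,0,-0.0255,0.039,0,0,0,1,0,-0.0255,0.039,0,0,0,1,0,-0.0255,0.039,0,0,0,1,0,-0.0255,0.039,0,0,0,1,0,-0.0255,0.039,0,0,0,1,0,-0.0255,0.039,0,0,0,1,0,-0.0255,0.039,0,0,0,1,0,-0.0255,0.039,0,0,0,1,0,-0.0255,0.039,0,0,0,1,0,-0.0255,0.039,0,0,0]

```text
time: 2.4
tool_pos: [0.5505, 0.1867, 0.405]
eef_rot: [0.107, 0.699, -0.107, 0.699]
ft_force: [-0.3, 0.8, 0.6]
width: 1.0
```

Emit:
arm_command:
  series: [1,0,-0.0255,0.039,0,0,0,1,0,-0.0255,0.039,0,0,0,1,0,-0.0255,0.039,0,0,0,1,0,0,0,5,0,0,1,0,0,0,4.5,0,0,1,0,0,0,0,0,0,1,0,0,0,0,0,0]

```text
time: 3.1
tool_pos: [0.6381, 0.0807, 0.4047]
eef_rot: [0.164, 0.688, -0.164, 0.688]
ft_force: [1.3, 0.2, -0.0]
width: 1.0
```

```bash
python3 - <<'E'
from h import *
print(r.sense()["time"],r.sense()["joint_positions"].round(2)); print(pose().round(4))
c=cam("wrist"); save(c,"w1"); Q=cloud(c); np.savez("/tmp/w1.npz",Q=Q,img=c["img"],W=c["W"],k=[c[k] for k in("fx","fy","cx","cy")])
for q in ("lamp_mid","lamp_tail","way","way_mouth"):
    for d in nets.boxes_of("wrist",q)[:3]:
        u,v=map(int,np.round(d["uv"])); print(q,d["uv"],round(d["confidence"],2),Q[min(v,479),min(u,639)].round(3))
print("table",np.nanpercentile(Q[...,2],[5,50,95]))
E
```

```text
3.1 [-0.21  0.6   0.09  1.45 -0.06  1.09  0.99]
[[-2.000e-04  4.504e-01  8.928e-01  6.381e-01]
 [ 0.000e+00  8.928e-01 -4.504e-01  8.070e-02]
 [-1.000e+00 -0.000e+00 -2.000e-04  4.047e-01]
 [ 0.000e+00  0.000e+00  0.000e+00  1.000e+00]]
lamp_mid [318.8, 213.9] 0.9 [0.638 0.08  0.06 ]
lamp_mid [389.6, 355.2] 0.9 [0.785 0.077 0.042]
lamp_tail [318.5, 213.4] 0.84 [0.637 0.08  0.06 ]
lamp_tail [389.7, 355.7] 0.77 [0.785 0.077 0.042]
lamp_tail [49.4, 185.4] 0.54 [ 0.52  -0.122  0.009]
way [46.7, 186.0] 0.84 [ 0.52  -0.125  0.007]
way_mouth [50.1, 187.5] 0.61 [ 0.523 -0.124  0.007]
table [-0.00106065  0.00128354  0.30917761]
```

View pics/w1.png

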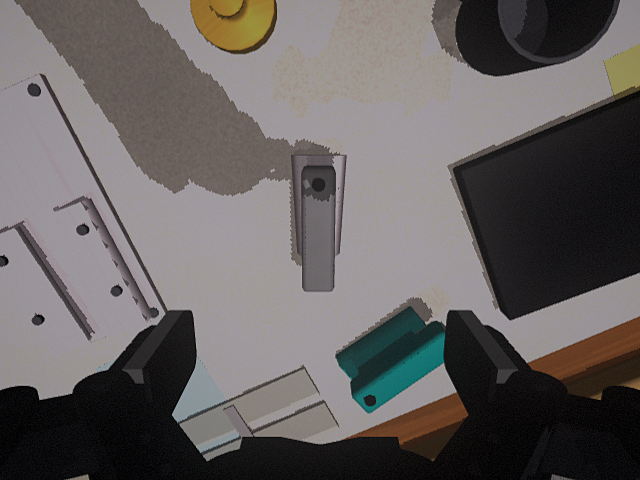

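```bash
python3 - <<'E'
import numpy as np,cv2
d=np.load("/tmp/w1.npz");Q=d["Q"]
m=np.zeros((480,640),bool);m[140:310,270:370]=1
for lo,hi in ((0.052,0.07),(0.010,0.02)):
    k=m&(Q[...,2]>lo)&(Q[...,2]<hi); P=Q[k]; 
    rr=cv2.minAreaRect(P[:,:2].astype(np.float32)*1000); print(lo,k.sum(),np.median(P[:,2]),rr, cv2.boxPoints(rr).round(1).tolist())
k=m&(Q[...,2]>.055)&(Q[...,2]<.07);P=Q[k][:,:2]
c=P.mean(0);w,v=np.linalg.eigh(np.cov((P-c).T));a=v[:,1]*np.sign(v[0,1]);print("pca",c,np.degrees(np.arctan2(a[1],a[0])))
# midline fit
n=np.array([-a[1],a[0]]);s=(P-c)@a;t=(P-c)@n
print("s",s.min(),s.max(),"t",t.min(),t.max())
xs=np.arange(-.04,.041,.004);mid=[(t[abs(s-x)<.003].min()+t[abs(s-x)<.003].max())/2 for x in xs];print(np.degrees(np.arctan(np.polyfit(xs,mid,1)[0])))
E
```

```text
0.052 4145 0.059163085223683354 ((652.6882934570312, 72.17668151855469), (25.981826782226562, 101.81784057617188), 62.989036560058594) [[601.4000244140625, 83.69999694824219], [692.0999755859375, 37.5], [703.9000244140625, 60.599998474121094], [613.2000122070312, 106.9000015258789]]
0.01 942 0.013062044056023653 ((640.847900390625, 77.82333374023438), (38.89158248901367, 85.39452362060547), 62.87552261352539) [[594.0, 80.0], [670.0, 41.0], [687.7000122070312, 75.69999694824219], [611.7000122070312, 114.5999984741211]]
pca [0.64948515 0.07386361] -27.132999730359778
s -0.04712038045097681 0.054173411736605295 t -0.01305251635668703 0.012972868205928835
0.2326803273549545
```

Emit:
arm_command:
  series: [1,0,-0.047,0,0,0,0,1,0,-0.047,0,0,0,0,1,0,-0.047,0,0,0,0,1,0,-0.047,0,0,0,0,1,0,-0.047,0,0,0,0,1,0,0,0,0,0,0,1,0,0,0,0,0,0]

```text
time: 4.05
tool_pos: [0.5314, -0.1306, 0.4052]
eef_rot: [0.166, 0.687, -0.166, 0.688]
ft_force: [-0.1, 1.1, 0.0]
width: 0.997
```

```bash
python3 - <<'E'
from h import *
print(r.sense()["time"]); print(pose().round(4))
c=cam("wrist"); save(c,"w2"); Q=cloud(c); np.savez("/tmp/w2.npz",Q=Q,img=c["img"],W=c["W"],k=[c[k] for k in("fx","fy","cx","cy")])
z=Q[...,2]; h=np.histogram(z[~np.isnan(z)],bins=np.arange(-.006,.032,.002)); print(list(zip(h[1].round(3),h[0])))
E
```

```text
4.05
[[ 8.000e-04  4.552e-01  8.904e-01  5.314e-01]
 [-1.000e-04  8.904e-01 -4.552e-01 -1.306e-01]
 [-1.000e+00  3.000e-04  7.000e-04  4.052e-01]
 [ 0.000e+00  0.000e+00  0.000e+00  1.000e+00]]
[(np.float64(-0.006), np.int64(0)), (np.float64(-0.004), np.int64(953)), (np.float64(-0.002), np.int64(88374)), (np.float64(0.0), np.int64(108898)), (np.float64(0.002), np.int64(3270)), (np.float64(0.004), np.int64(2623)), (np.float64(0.006), np.int64(17907)), (np.float64(0.008), np.int64(5843)), (np.float64(0.01), np.int64(726)), (np.float64(0.012), np.int64(2355)), (np.float64(0.014), np.int64(618)), (np.float64(0.016), np.int64(294)), (np.float64(0.018), np.int64(350)), (np.float64(0.02), np.int64(1010)), (np.float64(0.022), np.int64(4407)), (np.float64(0.024), np.int64(7678)), (np.float64(0.026), np.int64(424)), (np.float64(0.028), np.int64(324))]
```

View pics/w2.png

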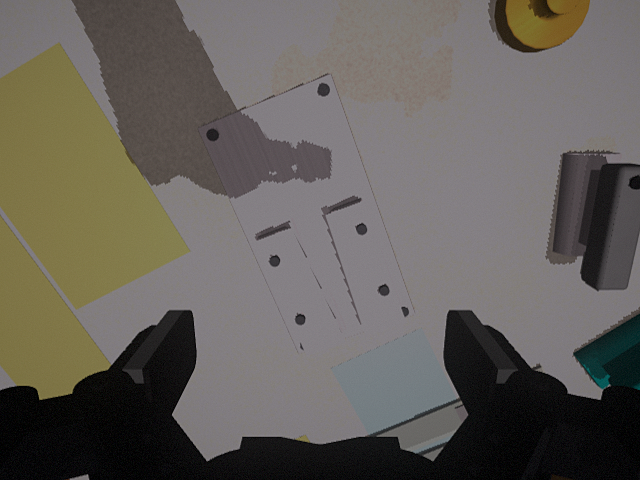

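```bash
python3 - <<'E'
import numpy as np,cv2
d=np.load("/tmp/w2.npz");Q=d["Q"];img=d["img"]
vv,uu=np.mgrid[:480,:640]
reg=(uu>190)&(uu<430)&(vv>60)&(vv<370)
z=Q[...,2]
k=reg&(z>.02)&(z<.028)
n,lab,st,ce=cv2.connectedComponentsWithStats(k.astype(np.uint8))
for i in range(1,n):
    if st[i,4]<300: continue
    P=Q[lab==i]; rr=cv2.minAreaRect(P[:,:2].astype(np.float32)*1000); print("cheek",st[i],np.median(P[:,2]),rr,cv2.boxPoints(rr).round(1).tolist())
k=reg&(z>.0045)&(z<.028)
n,lab,st,ce=cv2.connectedComponentsWithStats(cv2.morphologyEx(k.astype(np.uint8),cv2.MORPH_OPEN,np.ones((5,5))))
i=1+np.argmax(st[1:,4]);P=Q[lab==i];rr=cv2.minAreaRect(P[:,:2].astype(np.float32)*1000);print("plate",st[i],rr,cv2.boxPoints(rr).round(1).tolist())
# corners at plate height
W=d["W"];fx,fy,cx,cy=d["k"]
def ray(u,v,h):
    q=W[:3,:3]@np.array([(u-cx)/fx,(v-cy)/fy,1]);return (W[:3,3]+q*(h-W[2,3])/q[2])[:2].round(4)
for u,v in((202,127),(331,74),(413,316)):print(u,v,ray(u,v,.008))
cv2.imwrite("pics/w2c.png",cv2.resize(img[60:370,190:430,::-1],None,fx=1.9,fy=1.9))
E
```

```text
cheek [ 325  201   81  135 5232] 0.02437832284413094 ((603.6279907226562, -123.5455322265625), (39.46518325805664, 120.81473541259766), 83.8074951171875) [[541.4000244140625, -136.60000610351562], [661.5999755859375, -149.6999969482422], [665.7999877929688, -110.4000015258789], [545.7000122070312, -97.4000015258789]]
cheek [ 255  228   91  128 4974] 0.024438841699174207 ((597.3590087890625, -182.09970092773438), (39.809852600097656, 120.84925842285156), 84.07910919189453) [[535.2000122070312, -195.6999969482422], [655.4000244140625, -208.10000610351562], [659.5, -168.5], [539.2999877929688, -156.10000610351562]]
plate [  199    75   215   280 33415] ((550.8604736328125, -147.39846801757812), (120.45630645751953, 230.3490447998047), 83.8434829711914) [[429.8999938964844, -194.89999389648438], [658.9000244140625, -219.60000610351562], [671.7999877929688, -99.9000015258789], [442.79998779296875, -75.19999694824219]]
202 127 [ 0.4317 -0.1896]
331 74 [ 0.4439 -0.0749]
413 316 [ 0.6718 -0.102 ]
```

View pics/w2c.png

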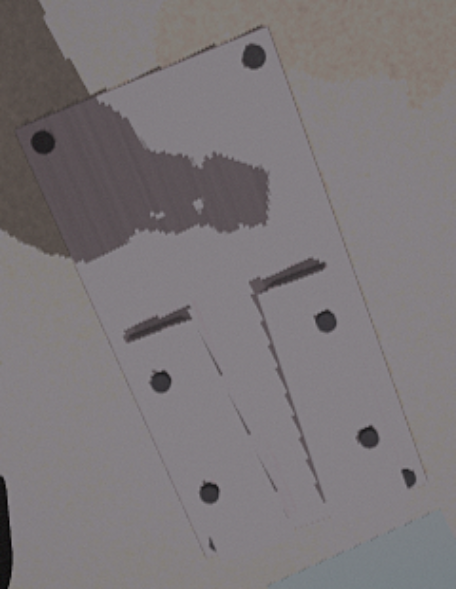

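Emit:
arm_command:
  series: [1,0,0.0472,0.0012,0,0,0,1,0,0.0472,0.0012,0,0,0,1,0,0.0472,0.0012,0,0,0,1,0,0.0472,0.0012,0,0,0,1,0,0.0472,0.0012,0,0,0,1,0.04,0,0,0,0,0,1,0.04,0,0,0,0,0,1,0.04,0,0,0,0,0,1,0.035,0,0,0,0,0,1,0,0,0,0,0,0,1,0,0,0,0,0,0]

```text
time: 5.2
tool_pos: [0.6443, 0.0804, 0.2498]
eef_rot: [0.164, 0.688, -0.163, 0.688]
ft_force: [0.4, -0.8, 0.8]
width: 1.002
```

```bash
python3 - <<'E'
from h import *
print(r.sense()["time"]); print(pose().round(4))
c=cam("wrist"); save(c,"w3"); Q=cloud(c); z=Q[...,2]
vv,uu=np.mgrid[:480,:640]
k=(z>.054)&(z<.066)&(abs(Q[...,0]-.645)<.07)&(abs(Q[...,1]-.077)<.05)
n,lab,st,ce=cv2.connectedComponentsWithStats(k.astype(np.uint8));i=1+np.argmax(st[1:,4])
P=Q[lab==i];rr=cv2.minAreaRect(P[:,:2].astype(np.float32)*1000);print(st[i],np.median(P[:,2]),rr,cv2.boxPoints(rr).round(1).tolist())
E
```

```text
5.2
[[-3.000e-04  4.500e-01  8.930e-01  6.443e-01]
 [ 1.000e-03  8.930e-01 -4.500e-01  8.040e-02]
 [-1.000e+00  8.000e-04 -7.000e-04  2.498e-01]
 [ 0.000e+00  0.000e+00  0.000e+00  1.000e+00]]
[  277   198    66   221 13346] 0.05919215421340711 ((653.0311279296875, 72.28791046142578), (26.036357879638672, 102.7625961303711), 62.967220306396484) [[601.2999877929688, 84.0], [692.9000244140625, 37.29999923706055], [704.7000122070312, 60.5], [613.2000122070312, 107.19999694824219]]
```

View pics/w3.png

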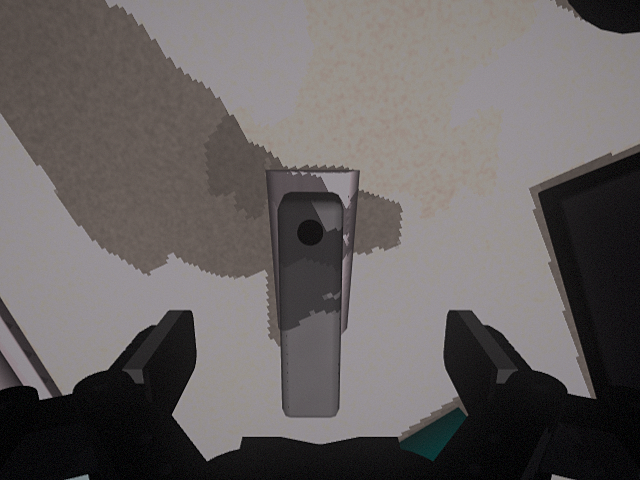

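Emit:
arm_command:
  series: [1,0.02,-0.0033,0.0014,0,0,0,1,0.02,0,0,0,0,0,1,0.01,0,0,0,0,0,1,0,0,0,0,0,0,1,0,0,0,0,0,0,1,0,0,0,0,0,0]

```text
time: 5.85
tool_pos: [0.6445, 0.0751, 0.2014]
eef_rot: [0.165, 0.687, -0.164, 0.689]
ft_force: [0.5, -0.2, 0.6]
width: 1.002
```

Emit:
arm_command:
  series: [-1,0,0,0,0,0,0,-1,0,0,0,0,0,0,-1,0,0,0,0,0,0,-1,0,0,0,0,0,0,-1,0,0,0,0,0,0,-1,0,0,0,0,0,0,-1,0,0,0,0,0,0]
  squeeze: 40

```text
time: 6.55
tool_pos: [0.644, 0.075, 0.1999]
eef_rot: [0.165, 0.687, -0.164, 0.688]
ft_force: [1.0, 0.7, 1.9]
width: 0.301
```

```bash
python3 - <<'E'
from h import *
print(r.sense()); print(pose().round(4))
c=cam("wrist"); save(c,"w4")
E
```

```text
{'time': 6.55, 'joint_positions': array([-0.18485139,  0.84705313,  0.06136255,  1.61020041, -0.07279165,
        0.68584459,  1.01352001]), 'joint_velocities': array([-0.00020288, -0.00149116, -0.00054329, -0.00090397,  0.00078993,
       -0.00137085, -0.00020674]), 'tau': array([ 3.02220192e-01, -4.95716071e+01,  1.58653054e+00, -1.15188307e+01,
        7.40635302e-02,  7.65296468e-02,  1.22664202e-02]), 'tool_pos': array([0.64398622, 0.07501232, 0.19994877]), 'eef_rot': array([ 0.1645783 ,  0.6874937 , -0.16431679,  0.6879436 ]), 'ft_force': array([1.02809463, 0.66825002, 1.9473799 ]), 'wrist_torque': array([ 0.04741444, -0.02571526, -0.07309373]), 'width': 0.30078451388203925}
[[ 7.000e-04  4.524e-01  8.918e-01  6.440e-01]
 [ 2.000e-04  8.918e-01 -4.524e-01  7.500e-02]
 [-1.000e+00  5.000e-04  5.000e-04  1.999e-01]
 [ 0.000e+00  0.000e+00  0.000e+00  1.000e+00]]
```

View pics/w4.png

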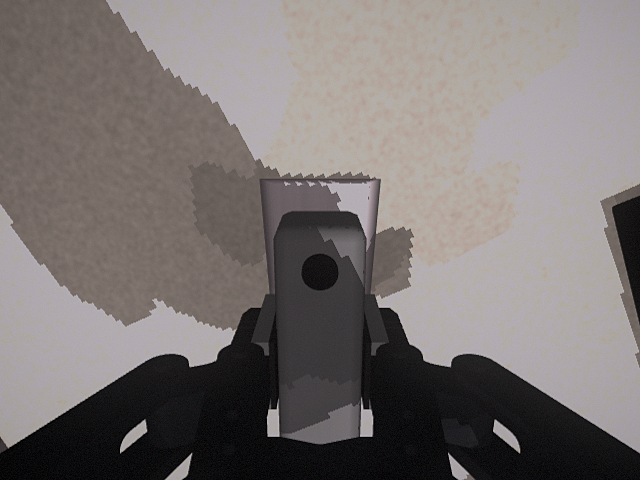

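Emit:
arm_command:
  series: [-1,-0.01,0,0,0,0,0,-1,-0.02,0,0,0,0,0,-1,-0.03,0,0,0,0,0,-1,0,0,0,-5.2,0,0,-1,0,0,0,-5.2,0,0,-1,0,0,0,-5.2,0,0,-1,0,0,0,-5.2,0,0,-1,0,0,0,0,0,0,-1,0,0,0,0,0,0]

```text
time: 7.5
tool_pos: [0.6433, 0.0745, 0.259]
eef_rot: [0.038, 0.707, -0.039, 0.705]
ft_force: [-0.8, -0.5, -5.0]
width: 0.298
```

Emit:
arm_command:
  series: [-1,0,-0.02,-0.011,0,0,0,-1,0,-0.0315,-0.018,0,0,0,-1,0,-0.036,-0.02,0,0,0,-1,0,-0.036,-0.02,0,0,0,-1,0,-0.036,-0.02,0,0,0,-1,0,-0.036,-0.02,0,0,0,-1,0,-0.022,-0.013,0,0,0,-1,0,-0.0135,-0.008,0,0,0,-1,0,0,0,0,0,0,-1,0,0,0,0,0,0,-1,0,0,0,0,0,0]

```text
time: 8.6
tool_pos: [0.491, -0.1396, 0.2599]
eef_rot: [0.037, 0.706, -0.037, 0.707]
ft_force: [0.0, -0.2, -4.6]
width: 0.298
```

```bash
cat > st.py <<'E'
from h import *
a=np.radians(-6.15); X=np.array([np.cos(a),np.sin(a)]);Y=np.array([-X[1],X[0]]);O=np.array([.5509,-.1474])
def st():
    s=r.sense();T=pose();d=T[:2,3]-O
    print("t",round(s["time"],2),"TCP way x,y mm",(d@X*1e3).round(2),(d@Y*1e3).round(2),"z",(T[2,3]*1e3).round(2),"yaw err",round(np.degrees(np.arctan2(T[1,2],T[0,2]))+6.15,2),"tilt",T[2,1:3].round(4),"F way",(s["ft_force"][:2]@X).round(2),(s["ft_force"][:2]@Y).round(2),"Fz",s["ft_force"][2].round(2),"M",s["wrist_torque"].round(3),"w",round(s["width"]*85,1))
    print("tool y,z in way:",(T[:2,1]@X).round(4),(T[:2,1]@Y).round(4),(T[:2,2]@X).round(4),(T[:2,2]@Y).round(4))
E
python3 - <<'E'
from st import *
st()
c=cam("wrist"); save(c,"w5"); c=cam("top"); save(c,"top5"); st()
cv2.imwrite("pics/t5.png",cv2.resize(c["img"][200:440,360:600,::-1],None,fx=2.4,fy=2.4))
E
```

```text
t 8.6 TCP way x,y mm -60.42 1.35 z 259.89 yaw err 0.15 tilt [0.001  0.0013] F way 0.05 -0.23 Fz -4.6 M [-0.045 -0.015  0.008] w 25.3
tool y,z in way: -0.0027 1.0 1.0 0.0027
t 8.7 TCP way x,y mm -60.59 1.29 z 259.78 yaw err 0.18 tilt [0.0007 0.0007] F way -0.04 1.15 Fz -4.27 M [ 0.066 -0.048 -0.037] w 25.3
tool y,z in way: -0.0032 1.0 1.0 0.0032
```

View pics/w5.png

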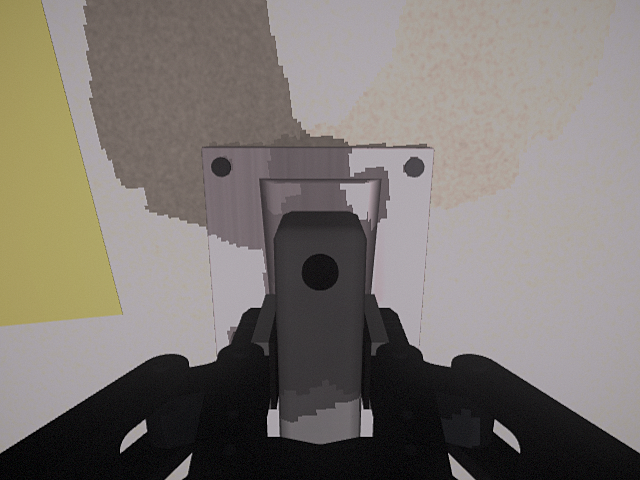

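View pics/t5.png

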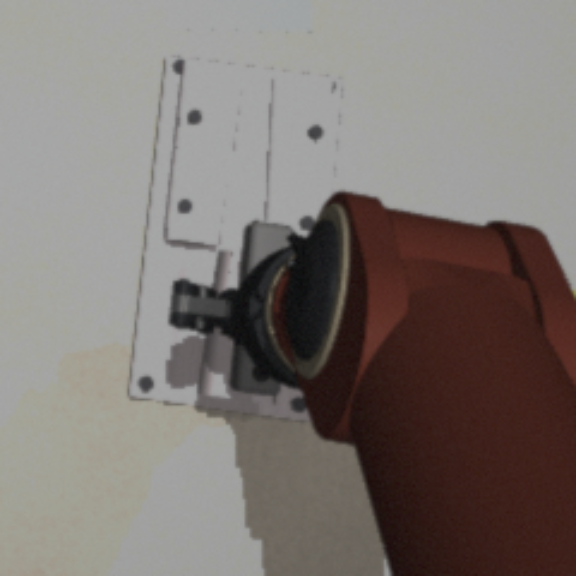

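Emit:
arm_command:
  series: [-1,0.01,-0.0013,0,0.15,0,0,-1,0.018,0,0,0,0,0,-1,0.013,0,0,0,0,0,-1,0.005,0,0,0,0,0,-1,0.002,0,0,0,0,0,-1,0,0,0,0,0,0,-1,0,0,0,0,0,0,-1,0,0,0,0,0,0]

```text
time: 9.5
tool_pos: [0.4901, -0.1424, 0.2123]
eef_rot: [0.038, 0.706, -0.039, 0.707]
ft_force: [-0.1, 0.2, -5.3]
width: 0.3
```

```bash
python3 -c "
from st import *
st();c=cam('scene');st();save(c,'s6')
cv2.imwrite('pics/s6c.png',cv2.resize(c['img'][240:400,140:320,::-1],None,fx=4,fy=3.7))"
```

```text
t 9.5 TCP way x,y mm -61.01 -1.52 z 212.28 yaw err -0.11 tilt [-0.0002  0.0013] F way -0.14 0.16 Fz -5.3 M [-0.082 -0.014  0.022] w 25.5
tool y,z in way: 0.0019 1.0 1.0 -0.0019
t 9.55 TCP way x,y mm -61.08 -1.52 z 212.24 yaw err -0.11 tilt [-0.0002  0.0011] F way -0.27 0.63 Fz -4.41 M [ 0.018  0.016 -0.039] w 25.4
tool y,z in way: 0.0018 1.0 1.0 -0.0018
```

View pics/s6c.png

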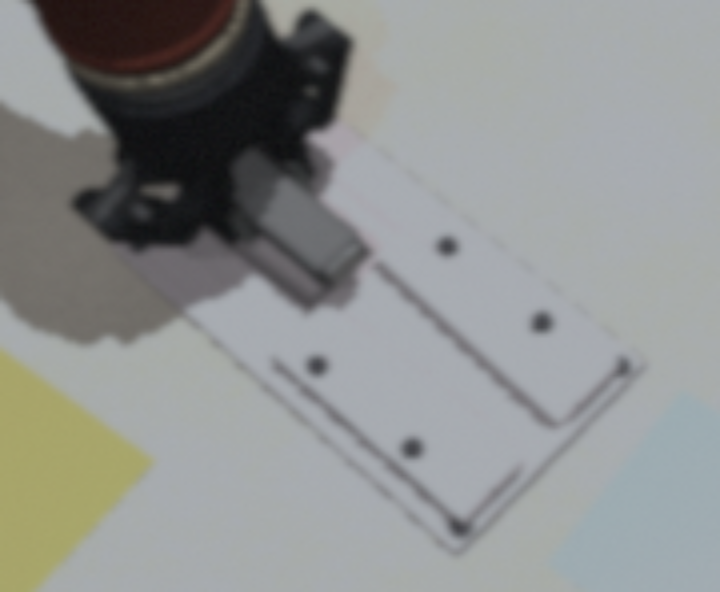

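Emit:
arm_command:
  series: [-1,0.002,0.0012,0,0,0,0,-1,0.001,0,0,0,0,0,-1,0.001,0,0,0,0,0,-1,0,0,0,0,0,0,-1,0,0,0,0,0,0]

```text
time: 10.05
tool_pos: [0.49, -0.1411, 0.2079]
eef_rot: [0.039, 0.706, -0.039, 0.706]
ft_force: [-0.2, 0.2, -1.8]
width: 0.296
```

```bash
python3 -c "
from st import *
st()"
```

```text
t 10.05 TCP way x,y mm -61.19 -0.22 z 207.89 yaw err -0.1 tilt [0.     0.0003] F way -0.19 0.2 Fz -1.83 M [0.117 0.097 0.02 ] w 25.1
tool y,z in way: 0.0018 1.0 1.0 -0.0018
```

Emit:
arm_command:
  series: [-1,0.0005,0,0,0.1,0,0,-1,0,0,0.003,0,0,0,-1,0,0,0.004,0,0,0,-1,0,0,0.004,0,0,0,-1,0,0,0.004,0,0,0,-1,0,0,0.004,0,0,0,-1,0,0,0.002,0,0,0,-1,0,0,0,0,0,0,-1,0,0,0,0,0,0]

```text
time: 10.95
tool_pos: [0.5116, -0.1437, 0.2079]
eef_rot: [0.039, 0.705, -0.039, 0.707]
ft_force: [-0.3, 0.9, 5.3]
width: 0.302
```

```bash
python3 -c "
from st import *
st()"
```

```text
t 10.95 TCP way x,y mm -39.42 -0.56 z 207.87 yaw err -0.21 tilt [-0.0005  0.0022] F way -0.35 0.83 Fz 5.25 M [-0.097  0.259 -0.068] w 25.7
tool y,z in way: 0.0037 1.0 1.0 -0.0037
```

Emit:
arm_command:
  series: [-1,-0.0003,0.0005,0.002,-0.2,0,0,-1,0,0,0.004,0,0,0,-1,0,0,0.004,0,0,0,-1,0,0,0.004,0,0,0,-1,0,0,0.003,0,0,0,-1,0,0,0.002,0,0,0,-1,0,0,0,0,0,0,-1,0,0,0,0,0,0]

```text
time: 11.75
tool_pos: [0.5304, -0.1451, 0.2079]
eef_rot: [0.038, 0.705, -0.038, 0.707]
ft_force: [-0.7, 0.6, 5.2]
width: 0.297
```

```bash
python3 -c "
from st import *
st()"
```

```text
t 11.75 TCP way x,y mm -20.6 0.11 z 207.89 yaw err 0.0 tilt [-0.0002  0.0018] F way -0.75 0.51 Fz 5.18 M [-0.054  0.188 -0.046] w 25.2
tool y,z in way: -0.0 1.0 1.0 0.0
```

Emit:
arm_command:
  series: [-1,-0.0004,0,0.002,0,0,0,-1,0,0,0.002,0,0,0,-1,0,0,0.002,0,0,0,-1,0,0,0.002,0,0,0,-1,0,0,0.002,0,0,0,-1,0,0,0.002,0,0,0,-1,0,0,0.002,0,0,0,-1,0,0,0,0,0,0,-1,0,0,0,0,0,0]

```text
time: 12.65
tool_pos: [0.5441, -0.1465, 0.2079]
eef_rot: [0.038, 0.706, -0.038, 0.707]
ft_force: [0.3, -0.5, 2.7]
width: 0.299
```

```bash
python3 -c "
from st import *
st()"
```

```text
t 12.65 TCP way x,y mm -6.84 0.13 z 207.89 yaw err 0.0 tilt [-0.0001  0.0013] F way 0.36 -0.43 Fz 2.7 M [-0.099  0.095  0.   ] w 25.4
tool y,z in way: -0.0 1.0 1.0 0.0
```

Emit:
arm_command:
  series: [-1,-0.0002,0,0.0015,0,0,0,-1,0,0,0.0015,0,0,0,-1,0,0,0.0015,0,0,0,-1,0,0,0.0015,0,0,0,-1,0,0,0.0015,0,0,0,-1,0,0,0.0015,0,0,0,-1,0,0,0,0,0,0]

```text
time: 13.35
tool_pos: [0.5529, -0.1474, 0.2079]
eef_rot: [0.038, 0.706, -0.038, 0.706]
ft_force: [-0.1, -0.4, -0.4]
width: 0.3
```

Emit:
arm_command:
  series: [-1,0,0,0.001,0,0,0,-1,0,0,0.001,0,0,0,-1,0,0,0.001,0,0,0,-1,0,0,0.001,0,0,0,-1,0,0,0,0,0,0]

```text
time: 13.85
tool_pos: [0.5567, -0.1479, 0.2079]
eef_rot: [0.038, 0.706, -0.038, 0.706]
ft_force: [0.1, -0.8, -1.4]
width: 0.3
```

```bash
python3 -c "
from st import *
st()"
```

```text
t 13.85 TCP way x,y mm 5.85 0.16 z 207.93 yaw err 0.0 tilt [0.     0.0001] F way 0.16 -0.78 Fz -1.39 M [ 0.019  0.054 -0.045] w 25.5
tool y,z in way: -0.0 1.0 1.0 0.0
```

Emit:
arm_command:
  series: [-1,0,0,0.001,0,0,0,-1,0,0,0.001,0,0,0,-1,0,0,0.001,0,0,0,-1,0,0,0,0,0,0]
  squeeze: 25

```text
time: 14.25
tool_pos: [0.5597, -0.1482, 0.2079]
eef_rot: [0.038, 0.706, -0.038, 0.706]
ft_force: [-0.7, 0.8, -2.0]
width: 0.294
```

Emit:
arm_command:
  series: [-1,0,0,0.001,0,0,0,-1,0,0,0.001,0,0,0,-1,0,0,0.001,0,0,0,-1,0,0,0,0,0,0]

```text
time: 14.65
tool_pos: [0.5622, -0.1485, 0.2079]
eef_rot: [0.038, 0.707, -0.038, 0.706]
ft_force: [-2.6, 0.1, -1.2]
width: 0.3
```

Emit:
arm_command:
  series: [-1,0,0,0,0,0,0,-1,0,0,0,0,0,0]

```text
time: 14.85
tool_pos: [0.5622, -0.1485, 0.208]
eef_rot: [0.038, 0.707, -0.038, 0.706]
ft_force: [-3.7, 0.2, -1.9]
width: 0.291
```

```bash
python3 -c "
from st import *
st();c=cam('wrist');st();save(c,'w7')"
```

```text
t 14.85 TCP way x,y mm 11.36 0.14 z 207.96 yaw err 0.01 tilt [-0.     -0.0012] F way -3.66 -0.23 Fz -1.9 M [0.01  0.478 0.065] w 24.8
tool y,z in way: -0.0001 1.0 1.0 0.0001
t 14.9 TCP way x,y mm 11.36 0.16 z 207.95 yaw err 0.0 tilt [ 0.     -0.0013] F way -3.47 0.26 Fz -2.06 M [0.071 0.482 0.076] w 25.2
tool y,z in way: -0.0001 1.0 1.0 0.0001
```

View pics/w7.png

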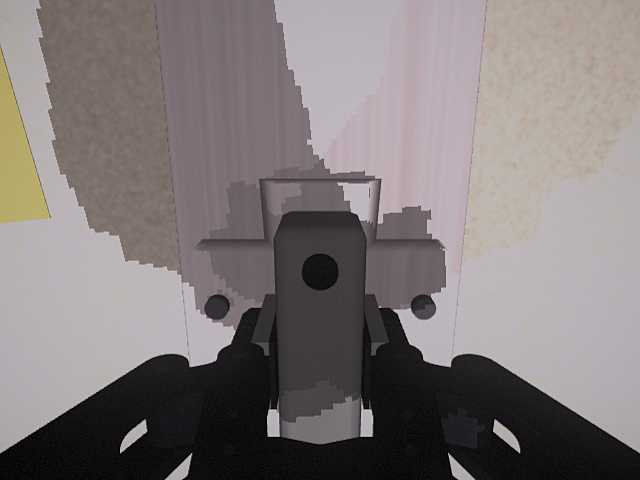

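Emit:
arm_command:
  series: [0,0,0,0,0,0,0,0.6,0,0,0,0,0,0,0.6,0,0,0,0,0,0,0.6,0,0,0,0,0,0,0.6,-0.01,0,0,0,0,0,0.6,-0.035,0,0,0,0,0,0.6,-0.04,0,0,0,0,0]

```text
time: 15.6
tool_pos: [0.5622, -0.1484, 0.2935]
eef_rot: [0.038, 0.707, -0.038, 0.705]
ft_force: [1.8, -0.3, 0.2]
width: 0.801
```

Emit:
arm_command:
  series: [-1,0,0,-0.02,0,0,0,-1,0,0,-0.03,0,0,0,-1,0,0,-0.018,0,0,0,-1,0,0,0,0,0,0,-1,0,0,0,0,0,0,-1,0,0,0,0,0,0]

```text
time: 16.2
tool_pos: [0.4963, -0.1413, 0.2936]
eef_rot: [0.038, 0.705, -0.038, 0.707]
ft_force: [0.5, -0.2, 0.1]
width: -0.002
```

```bash
python3 -c "
from st import *
st();c=cam('wrist');save(c,'w8');Q=cloud(c);z=Q[...,2]
k=(z>.062)&(z<.074)&(abs(Q[...,0]-.57)<.09)&(abs(Q[...,1]+.148)<.04)
P=Q[k][:,:2]-O;x=P@X*1e3;y=P@Y*1e3
rr=cv2.minAreaRect(np.c_[x,y].astype(np.float32));print(rr,np.median(z[k]),x.min(),x.max())
c=cam('scene');save(c,'s8')
cv2.imwrite('pics/s8c.png',cv2.resize(c['img'][240:400,140:320,::-1],None,fx=4,fy=3.7))"
```

```text
t 16.2 TCP way x,y mm -54.95 0.22 z 293.58 yaw err 0.01 tilt [-0.0001  0.0026] F way 0.5 -0.14 Fz 0.11 M [-0.016  0.029  0.009] w -0.2
tool y,z in way: -0.0002 1.0 1.0 0.0002
((10.486473083496094, 3.159310817718506), (9.596855163574219, 82.60075378417969), 85.85465240478516) 0.0673500504411106 -30.359001024411036 51.75245437284169
```

View pics/w8.png

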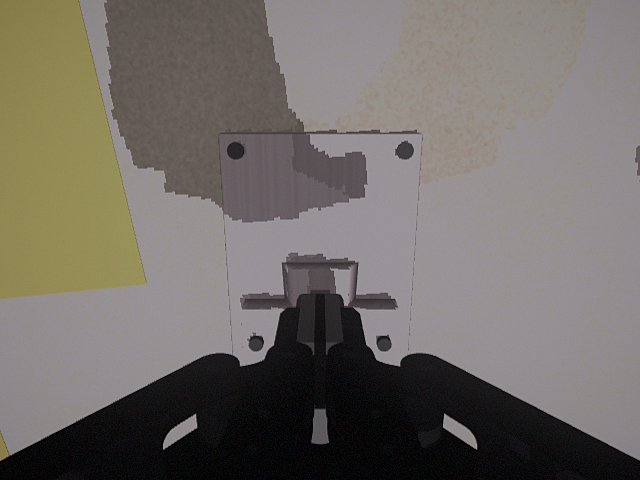

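View pics/s8c.png

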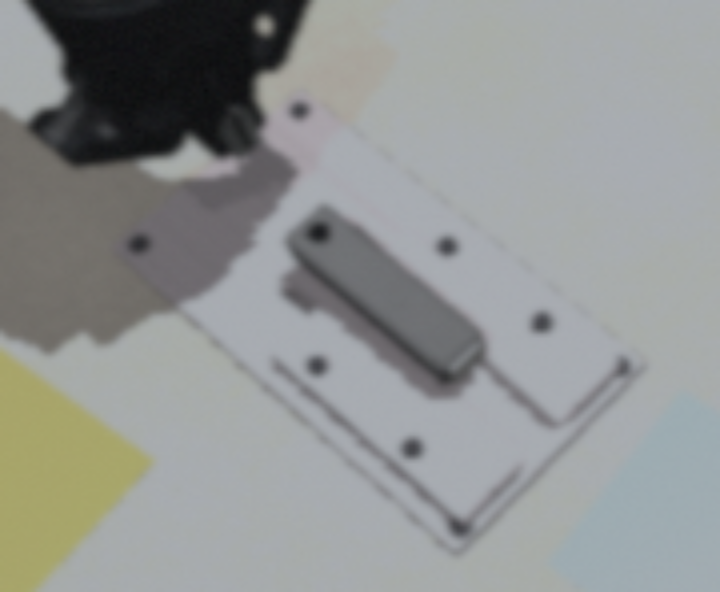

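Emit:
arm_command:
  series: [-1,0.03,0,0,0,0,0,-1,0.035,0,0,0,0,0,-1,0.025,0,0,0,0,0,-1,0.012,0,0,0,0,0,-1,0.005,0,0,0,0,0,-1,0,0,0,0,0,0,-1,0,0,0,0,0,0]

```text
time: 17.0
tool_pos: [0.4956, -0.1414, 0.1871]
eef_rot: [0.038, 0.705, -0.038, 0.707]
ft_force: [-0.1, 0.4, 0.7]
width: -0.001
```

```bash
python3 -c "
from st import *
st();c=cam('scene');save(c,'s9')
cv2.imwrite('pics/s9c.png',cv2.resize(c['img'][240:400,140:320,::-1],None,fx=4,fy=3.7))"
```

```text
t 17.0 TCP way x,y mm -55.64 0.06 z 187.05 yaw err -0.0 tilt [-0.0003  0.0022] F way -0.11 0.43 Fz 0.7 M [ 0.036 -0.032  0.027] w -0.1
tool y,z in way: 0.0001 1.0 1.0 -0.0001
```

View pics/s9c.png

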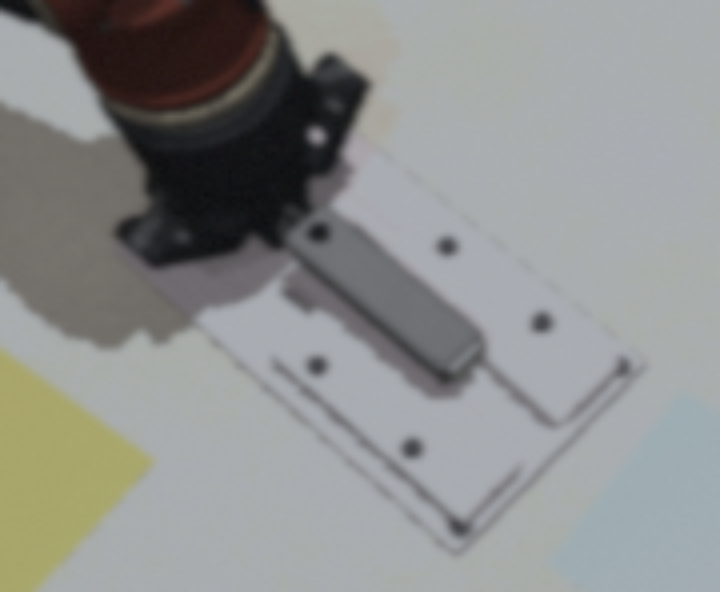

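Emit:
arm_command:
  series: [-1,0.0025,0,0,0,0,0,-1,0,0,0.002,0,0,0,-1,0,0,0.002,0,0,0,-1,0,0,0.001,0,0,0,-1,0,0,0.001,0,0,0,-1,0,0,0,0,0,0]

```text
time: 17.65
tool_pos: [0.5011, -0.1419, 0.1836]
eef_rot: [0.038, 0.706, -0.038, 0.706]
ft_force: [0.2, -0.4, -1.1]
width: -0.0
```

Emit:
arm_command:
  series: [-1,0,0,0.001,0,0,0,-1,0,0,0.001,0,0,0,-1,0,0,0,0,0,0,-1,0,0,0,0,0,0]

```text
time: 18.05
tool_pos: [0.5029, -0.1421, 0.1836]
eef_rot: [0.038, 0.706, -0.038, 0.706]
ft_force: [-0.5, 0.6, -0.6]
width: 0.003
```

Emit:
arm_command:
  series: [-1,0,0,0.001,0,0,0,-1,0,0,0.0005,0,0,0,-1,0,0,0,0,0,0,-1,0,0,0,0,0,0]

```text
time: 18.45
tool_pos: [0.504, -0.1422, 0.1835]
eef_rot: [0.038, 0.707, -0.038, 0.706]
ft_force: [-1.3, 0.6, -0.0]
width: 0.002
```

Emit:
arm_command:
  series: [-1,0,0,0.0005,0,0,0,-1,0,0,0.0005,0,0,0,-1,0,0,0,0,0,0,-1,0,0,0,0,0,0]

```text
time: 18.85
tool_pos: [0.5046, -0.1423, 0.1834]
eef_rot: [0.038, 0.707, -0.038, 0.705]
ft_force: [-4.6, 0.0, 2.1]
width: 0.001
```

```bash
python3 -c "
from st import *
st()"
```

```text
t 18.85 TCP way x,y mm -46.61 0.12 z 183.42 yaw err -0.01 tilt [ 0.     -0.0028] F way -4.57 -0.46 Fz 2.14 M [ 0.121  0.864 -0.006] w 0.1
tool y,z in way: 0.0001 1.0 1.0 -0.0001
```

Emit:
arm_command:
  series: [-1,0,0,0.0005,0,0,0,-1,0,0,0.0005,0,0,0,-1,0,0,0,0,0,0,-1,0,0,0,0,0,0]

```text
time: 19.25
tool_pos: [0.505, -0.1424, 0.1833]
eef_rot: [0.038, 0.708, -0.038, 0.704]
ft_force: [-5.7, 0.6, 2.8]
width: 0.0
```

```bash
python3 -c "
from st import *
st()"
```

```text
t 19.25 TCP way x,y mm -46.22 0.08 z 183.27 yaw err -0.02 tilt [ 0.0001 -0.0049] F way -5.7 0.01 Fz 2.81 M [ 0.124  1.247 -0.025] w 0.0
tool y,z in way: 0.0003 1.0 1.0 -0.0003
```

Emit:
arm_command:
  series: [-1,0,0,0.0005,0,0,0,-1,0,0,0.0005,0,0,0,-1,0,0,0.0005,0,0,0,-1,0,0,0,0,0,0,-1,0,0,0,0,0,0]

```text
time: 19.75
tool_pos: [0.5055, -0.1424, 0.1831]
eef_rot: [0.038, 0.709, -0.038, 0.703]
ft_force: [-7.8, 0.2, 2.9]
width: -0.003
```

```bash
python3 -c "
from st import *
st()"
```

```text
t 19.75 TCP way x,y mm -45.63 0.08 z 183.07 yaw err -0.02 tilt [ 0.0002 -0.0079] F way -7.76 -0.65 Fz 2.88 M [0.147 1.612 0.024] w -0.3
tool y,z in way: 0.0004 1.0 1.0 -0.0004
```

Emit:
arm_command:
  series: [-1,0,0,0.0005,0,-0.2,0,-1,0,0,0.0005,0,-0.2,0,-1,0,0,0,0,0,0,-1,0,0,0,0,0,0]

```text
time: 20.15
tool_pos: [0.5052, -0.1424, 0.1827]
eef_rot: [0.038, 0.708, -0.038, 0.704]
ft_force: [-9.7, 1.9, 4.6]
width: 0.001
```

```bash
python3 -c "
from st import *
st()"
```

```text
t 20.15 TCP way x,y mm -46.0 0.05 z 182.72 yaw err -0.04 tilt [ 0.0004 -0.0054] F way -9.84 0.88 Fz 4.62 M [0.215 2.048 0.   ] w 0.1
tool y,z in way: 0.0007 1.0 1.0 -0.0007
```

Emit:
arm_command:
  series: [-1,0,0,0.0005,0,-0.2,0,-1,0,0,0.0005,0,-0.2,0,-1,0,0,0,0,0,0,-1,0,0,0,0,0,0]

```text
time: 20.55
tool_pos: [0.5049, -0.1424, 0.1824]
eef_rot: [0.038, 0.707, -0.038, 0.705]
ft_force: [-11.8, 2.0, 6.2]
width: 0.001
```

```bash
python3 -c "
from st import *
st()"
```

```text
t 20.55 TCP way x,y mm -46.31 0.04 z 182.38 yaw err -0.04 tilt [ 0.0005 -0.0028] F way -11.93 0.69 Fz 6.22 M [0.299 2.502 0.037] w 0.1
tool y,z in way: 0.0008 1.0 1.0 -0.0008
```

Emit:
arm_command:
  series: [-1,0,0,0.0005,0,-0.2,0,-1,0,0,0.0005,0,-0.2,0,-1,0,0,0,0,0,0,-1,0,0,0,0,0,0]

```text
time: 20.95
tool_pos: [0.5045, -0.1424, 0.182]
eef_rot: [0.039, 0.706, -0.038, 0.706]
ft_force: [-14.0, 1.1, 5.8]
width: -0.0
```

```bash
python3 -c "
from st import *
st()"
```

```text
t 20.95 TCP way x,y mm -46.63 0.03 z 182.04 yaw err -0.06 tilt [ 0.0007 -0.0002] F way -14.03 -0.45 Fz 5.78 M [ 0.329  3.049 -0.029] w -0.0
tool y,z in way: 0.001 1.0 1.0 -0.001
```

Emit:
arm_command:
  series: [-1,0,0,0.0003,0,-0.2,0,-1,0,0,0,0,0,0,-1,0,0,0,0,0,0,-1,0,0,0,0,0,0]

```text
time: 21.35
tool_pos: [0.5043, -0.1424, 0.1819]
eef_rot: [0.039, 0.706, -0.038, 0.707]
ft_force: [-15.5, 1.3, 6.1]
width: -0.006
```

```bash
python3 -c "
from st import *
st();c=cam('wrist');save(c,'w10');st()"
```

```text
t 21.35 TCP way x,y mm -46.9 -0.0 z 181.93 yaw err -0.06 tilt [0.0007 0.0015] F way -15.53 -0.38 Fz 6.05 M [0.407 3.248 0.008] w -0.5
tool y,z in way: 0.0011 1.0 1.0 -0.0011
t 21.4 TCP way x,y mm -46.91 -0.0 z 181.94 yaw err -0.06 tilt [0.0008 0.0015] F way -16.02 0.05 Fz 6.84 M [0.394 3.19  0.024] w -0.0
tool y,z in way: 0.0011 1.0 1.0 -0.0011
```

View pics/w10.png

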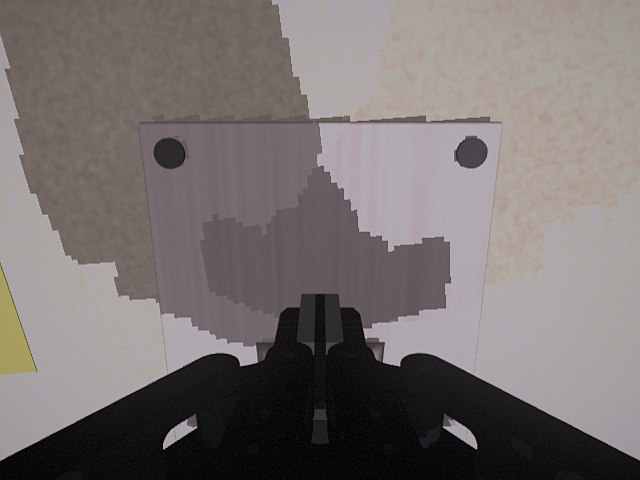

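Emit:
arm_command:
  series: [-1,0,0,-0.003,0,0,0,-1,0,0,-0.005,0,0,0,-1,0,0,-0.01,0,0,0,-1,0,0,-0.01,0,0,0,-1,-0.02,0,0,0,0,0,-1,-0.04,0,0,0,0,0,-1,-0.04,0,0,0,0,0,-1,-0.04,0,0,0,0,0,-1,0,0,0,0,0,0,-1,0,0,0,0,0,0]

```text
time: 22.4
tool_pos: [0.4804, -0.1397, 0.3243]
eef_rot: [0.037, 0.696, -0.039, 0.716]
ft_force: [-0.1, -0.6, -0.6]
width: 0.001
```

```bash
python3 - <<'E'
from st import *
st()
for n in("wrist","top","scene"):
    c=cam(n);save(c,n+"11");Q=cloud(c);z=Q[...,2]
    k=(z>.055)&(z<.076)&(abs(Q[...,0]-.57)<.09)&(abs(Q[...,1]+.148)<.04)
    P=Q[k][:,:2]-O;x=P@X*1e3;y=P@Y*1e3
    if len(x): print(n,cv2.minAreaRect(np.c_[x,y].astype(np.float32)),np.median(z[k]),x.min(),x.max(),y.min(),y.max())
    for q in("mug","weight","logbook"):
        for d in nets.boxes_of(n,q)[:1]:print(n,q,d["uv"],round(d["confidence"],2))
E
```

```text
t 22.4 TCP way x,y mm -70.96 0.13 z 324.25 yaw err -0.0 tilt [-0.0007  0.0294] F way -0.0 -0.65 Fz -0.61 M [ 0.007  0.042 -0.054] w 0.1
tool y,z in way: 0.0 1.0 0.9996 -0.0
wrist ((19.064125061035156, -3.583017349243164), (25.577770233154297, 100.31317138671875), 85.07998657226562) 0.06717600879099903 -30.36602618676858 69.51713588292316 -12.53526735621037 13.17239015654396
wrist weight [627.6, 167.3] 0.65
top ((18.499237060546875, 1.914602279663086), (101.4776611328125, 27.105152130126953), 0.14746886491775513) 0.06709099880674219 -32.22315860496092 69.21551645834185 -11.605610146564132 15.56956691946926
top mug [193.2, 270.9] 0.96
top weight [305.7, 341.6] 0.94
top logbook [189.3, 170.3] 0.8
scene ((21.249980926513672, -1.0149145126342773), (26.412710189819336, 101.53709411621094), 89.90830993652344) 0.06768292676296317 -29.53271435119952 72.01968692198504 -14.242721248690549 12.198448260457996
scene mug [367.2, 168.5] 0.72
scene weight [276.3, 214.3] 0.72
scene logbook [438.9, 207.7] 0.71
```

View pics/wrist11.png

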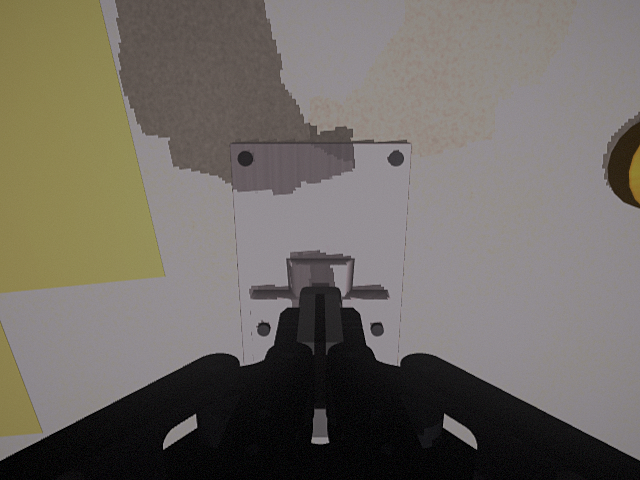

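View pics/top11.png

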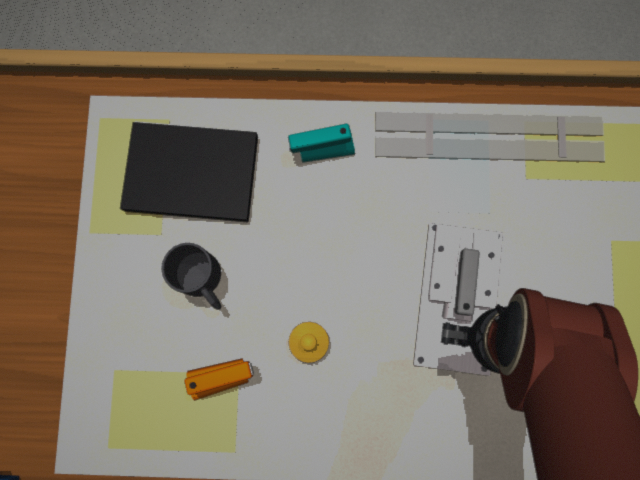

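```bash
python3 -c "
from h import *
print(close_job())"
```

```text
the job is handed in; nothing more can be done
None
```

The lamp is wedged in the way with its narrow end in first, and the job is handed in at about 22.6 s of the 64 s allowed.

- **Insertion:** I gripped the grey lamp's head, set the foot flat on the bare floor and slid it in until it met resistance. I then let go and pushed the foot's rear face with closed fingers.
- **Push:** The push rose in small steps to 15.5–16 N. The sideways force stayed at about 0, within 1 N, which suggests both cheeks were bearing. The foot stopped moving well before full force.
- **Position:** The lamp settled with lamp_mid at about way x = 10 mm, inside the 5 to 55 mm range.
- **Last checks:** The gripper was clear of everything. The head top had risen 8.0 mm from its height on the table, exactly the floor height, so the foot is lying flat. In the last top picture the mug, weight, logbook and both look-alikes were where they started.
- **Not confirmed:**
  - I could not measure the force on each cheek directly.
  - The three cameras disagreed by 1–3 mm on the lamp's position along the way, within or close to their stated calibration error.
  - The wrist moment at full push (3.2 N m) was somewhat higher than I expected from the push height, and I did not find out why.

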